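# Set the broad-toothed comb in the gel casting tray

### The arm

A 6-joint arm with a two-finger parallel gripper is mounted at the origin on the work surface. World frame = base frame: x ahead of the robot, y to its left, z up, the work surface at z = 0. Lengths are in m, angles in degrees, forces in N, time in s.
With the tool pointing down it reaches from about 0.25 to 0.725 m from the base axis. Payload 9.7 kg.
Tool frame: the origin (TCP) lies at the very end of the fingers, on their centre line; the grasp point (between the pads) lies 19 mm behind it; z points along the fingers, y is the line along which they close (so a half turn about z gives the same grasp; the last joint's range is limited). The gripper opens to 85 mm and grips with 20 to 120 N. Pads are 22 mm wide; open, the fingers measure 114 mm over their backs; the gripper's body (76 mm by 85 mm) begins 54 mm behind the grasp point. The pads swing forward as they close: fully open they stand 13 mm farther back than shut.
Start: joints at [64.572, 4.979, 10.078, 95.1, 0, 90], TCP at [0.236, 0.497, 0.231] pointing down, gripper open.
Joint ranges: [-179.16, 179.16], [-48.56, 103.87], [-65.8, 70.77], [-126.05, 130.52], [-82.76, 87.17], [-180, 180]. Speed limits (degrees/s): [127.2, 127.2, 147.25, 180, 180, 180].

### API

Orientations are given as [roll, pitch, yaw] about the fixed x, y, z axes, in that order (R = Rz(yaw) Ry(pitch) Rx(roll)).
In Python, from workcell import bot gives the robot as it stands.
- The arm moves only by the tool arm_command, never from a script. Its argument "series" is a list of rows, each a list of 4 numbers: the shift along the tool's x, y, z in m, then the turn about the tool's z in rad. A call has exactly 5 rows; each row is the pose to reach, as a shift and turn from the pose commanded when the call began, along the tool's axes at that moment; what a row does not reach only later rows make up. A row lasts 1/10 s, in which the tool goes at most 50 mm and 8.59 degrees, less where a joint would pass 70% of its speed; a pose out of reach is approached as far as the arm can. A call with a gripper value outside its range is refused whole. "hand" is the finger opening in m, from 0 to 0.0854, set as the call begins (left out, the last holds). The fingers move at their own pace and stop on an object; "grip_force" is the grip in N (left out, the last holds). Time passes only in rows, so rows that repeat a pose let the fingers close, or fill a call up. It gives the time, the measured TCP pose, the force, the opening and the grip force at its end, in the units of the state.
- bot.get_obs(): the state, without advancing time (a new reading comes with each control period).
- bot.camera(name): name is "scene" or "top" or "wrist"; returns a dict with "color" (480x640x3 uint8, blue, green, red), "camera_matrix" (3x3 intrinsics, pixels), "dist_coeffs" ([k1, k2, p1, p2, k3] as OpenCV has them; the pictures are not rectified), "xyz" and "orientation" of the camera in the world; the wrist camera has in their place "T_tool_cam" (4x4, takes a point from camera to tool coordinates, whose origin is the TCP and whose axes are the flange's). Camera axes: x right, y up, looking along -z (the intrinsics and any distortion apply to the point x, -y, -z); pixel columns grow to the right and rows downward; lengths in m; the calibration is good to about 2 mm. A picture is of the moment at which its call begins: read the wrist's pose just before it. There is no depth.
- bot.job_done(): hands the job in; it is judged then, once.
Trained networks look in the newest picture that a camera, given by its name, has taken for a name from the list of things; names that differ only in an ending like _2 or _b are one class to them, and where a whole thing is asked for, a point or a joint stands for the part that bears it (a point fixed in the world has none). Each returns a list of dicts, best first, with "confidence" (0 to 1); they miss things now and then, are a little off and sometimes report something else, mostly with a low value. They report only what shows in the picture. A call takes as long as a camera call. They do not tell look-alikes from the thing itself.
- bot.find_in(camera, target): "location" ([column, row] in pixels, amid what is visible of it).
- bot.mark_of(camera, target): "location" ([column, row] in pixels: a listed point, or the origin of a listed thing).
The state is a dict: "time": time; "q": joint angles; "qd": joint speeds; "joint_efforts": joint torques, N m; "ee_pos": TCP position; "tcp_rot": TCP orientation; "wrist_force": force on the tool from outside, world axes, zero at the start; "torque": the same for the moment, N m; "opening": finger opening in m; "grasp_force": force on a finger pad.
Only numpy, scipy, OpenCV 4.12 (cv2) and the standard library are available. Lean on these libraries where they do the work, as an engineer would, in place of code of your own. Each camera call takes 0.05 s, during which the arm holds its last target. There are 200 camera calls.

### The job

Get the gel tray ready for pouring: take the broad-toothed comb, the one with the grip tab, out of the comb rack and slide it down into the pair of notches at the end of the casting tray, not the pair in the middle, keeping hold of it until it is well into the notches. Leave it standing upright with its lugs fully down on the tray walls, and leave the two other combs in their rack and the rest of the bench undisturbed.

Things in the scene. Friction and masses are not known exactly. Their poses are not given: they have to be found in the camera images.
- comb: the comb to set: white plastic, 160 mm long (y), 74 mm tall (z up), the only one with a grip tab; 55 to 110 g. Origin: middle of the tooth tips. 7 broad teeth, 3.5 mm thick, y +-64, z 0 to 22 mm; web 4 mm thick (x), 160 long, z 20 to 42, V-bevelled below at its ends; bar 10 thick, z 42 to 50. Either way round will do. Starts upright in any one rack slot, tips 28 mm above the table
- comb_tab (a point): middle of the comb's grip tab, 62 mm above the tooth tips, axes as the comb's. The tab is 10 mm thick (x), 64 mm long (y), 24 mm tall (z)
- comb_lug (a point): middle of the underside of the lug at the comb's +y end, 42 mm above the tooth tips and 72 mm from the comb's middle; a like lug is at the other end. Lugs are 18 mm wide (x), 16 mm long (y), 8 mm high; they rest on the rack's cheeks now and on the tray's walls when the comb is home
- fine_comb_a: comb with 18 fine teeth and no tab, 160 mm long, 50 mm tall, otherwise the same outline and axes, standing in another slot of the rack; leave it there
- fine_comb_b: comb with 12 medium teeth and no tab, 160 mm long, 50 mm tall, otherwise the same outline and axes, standing in another slot of the rack; leave it there
- rack: fixed steel comb rack. Origin: centre of its underside, on the table; base 160 (x) x 190 (y) mm; two upright cheeks at y = +-73 mm, 6 mm thick, tops 70 mm above the table, joined by two thin rods; three slots 24 mm deep, 6.5 mm wide at x = -50, 0, +50 mm, a comb in each, along y (comb yaw = rack yaw)
- tray: fixed casting tray of clear acrylic, 150 (x) x 152 (y) mm, on a black levelling table 190 mm square. Origin: centre of the underside, on the table. Tray floor 28 mm, wall tops 72 mm, grey end gates (x = +-72 mm) 63 mm above the table. Walls along x at y = +-73 mm, 6 mm thick, each with two notches: in the middle (x = 0) and towards one end (x = +55 mm)
- end_notch (a point): midway between the two end notches, level with the wall tops (72 mm up), axes as the tray's: x across the notches, y along the set comb. Notches are 6.5 mm wide and 24 mm deep, widened to 12.5 mm at the top by a 3 mm 45-degree lead-in. With the comb home its origin lies 42 mm below this point (tips 30 mm above the table), y axes in line
- mid_notch (a point): the same for the middle pair of notches, which stays empty
- beaker: glass beaker, 70 mm across, 90 mm tall, loose, between rack and tray; origin: centre of its underside; leave alone
- jar: amber jar, 54 mm across, 85 mm tall, loose, between rack and tray, origin: centre of its underside; leave alone
- flask: conical glass flask, 90 mm across the foot, 138 mm tall, loose, to the left; origin: centre of its underside; leave alone
- tip_box: box of pipette tips 124 x 86 mm, 57 mm tall, loose, to the left; origin: centre of its underside; leave alone
- dish: white staining dish 180 (x) x 130 (y) mm, 35 mm tall, loose, to the right; origin: centre of its underside; leave alone
- wash_bottle: white wash bottle with a red spout, 72 mm across, 198 mm tall, loose, to the right; origin: centre of its underside; leave alone
Mind the look-alikes: they are no part of the job. What is shaped like the comb but brown or pink is not meant.

How it is judged (in metres and radians):
On the way:
1. the comb, still held, has been lowered at least 8 mm into the end notches (x of comb in the frame of end_notch between -0.006 and 0.006 m and y of comb in the frame of end_notch between -0.012 and 0.012 m and z of comb in the frame of end_notch below -0.028 m and angle between the y axis of comb and the y axis of tray, either way round below 0.06 rad and contact force between the fingers and comb above 0.5 N), for 0.1 s.
At the end, for the whole second after the job is handed in: the tabbed comb stands released and at rest in the end notches: lugs on the wall tops within 3 mm, within 4 mm across and 10 mm along the notches, upright within 0.06 rad, square to the tray within 0.04 rad; the other combs are within 12 mm of where they stood (x of comb in the frame of end_notch between -0.004 and 0.004 m and y of comb in the frame of end_notch between -0.01 and 0.01 m and z of comb in the frame of end_notch between -0.045 and -0.039 m and angle between comb's own z axis and vertical below 0.06 rad and angle between the y axis of comb and the y axis of tray, either way round below 0.04 rad and linear speed of comb below 0.02 m/s and distance of each of fine_comb_a, fine_comb_b from where it was at the start of the episode below 0.012 m); the robot touches nothing.
It fails at once if another comb is pulled out of place (moved 20 mm) (distance of any of fine_comb_a, fine_comb_b from where it was at the start of the episode above 0.02 m).
It fails at once if something else on the bench is disturbed (moved 20 mm) or knocked over (distance of any of beaker, jar, flask, tip_box, dish, wash_bottle from where it was at the start of the episode above 0.02 m).
It also fails if it takes over 43 s, if anything falls off the work surface, if the arm or the gripper's body presses on something with over 40 N, if the wrist force passes 120 N, or if a joint passes its speed limit or range.

## Working session

There is one attempt and no reset: what is moved stays moved. The work goes in short steps, Python scripts to look and compute and a tool call to move; the robot and the scene stay as the last step left them, time stands still between calls to the robot, and variables do not carry over. Pictures are saved under pics/ and viewed, at most 10 in all, crops included, and the job is handed in when it is done.

Besides the shell and the picture viewer there is one more tool, called after "Request:" as name(argument=value, ...), one argument or row to a line, values as JSON. arm_command: Moves the arm, as the interface text tells. Its arguments: {"type":"object","properties":{"series":{"type":"array"},"hand":{"type":"number"},"grip_force":{"type":"number"}},"required":["series"]}

```bash
mkdir -p pics; cat > h.py <<'E'
import numpy as np, cv2
from scipy.spatial.transform import Rotation as R
from workcell import bot
def cam(name):
    o=bot.get_obs(); c=bot.camera(name)
    if name=="wrist":
        T=np.eye(4);T[:3,:3]=R.from_euler('xyz',o['tcp_rot'],degrees=True).as_matrix();T[:3,3]=o['ee_pos']
        T=T@np.array(c['T_tool_cam'])
    else:
        T=np.eye(4);T[:3,:3]=R.from_euler('xyz',c['orientation'],degrees=True).as_matrix();T[:3,3]=c['xyz']
    c['T']=T; return c
def ray(c,px):
    u=cv2.undistortPoints(np.array(px,float).reshape(-1,1,2),np.array(c['camera_matrix'],float),np.array(c['dist_coeffs'],float)).reshape(-1,2)
    d=np.c_[u[:,0],-u[:,1],-np.ones(len(u))]
    return c['T'][:3,3],d@c['T'][:3,:3].T
def at_z(c,px,z):
    o,d=ray(c,px); return o+d*((z-o[2])/d[:,2:])
def proj(c,P):
    P=np.atleast_2d(P); p=(P-c['T'][:3,3])@c['T'][:3,:3]
    p=p*[1,-1,-1]
    return cv2.projectPoints(p,np.zeros(3),np.zeros(3),np.array(c['camera_matrix'],float),np.array(c['dist_coeffs'],float))[0].reshape(-1,2)
E
python3 - <<'E'
from h import *
print(bot.get_obs())
for n in("scene","top"):
    c=cam(n);cv2.imwrite(f"pics/{n}0.png",c['color']);print(n,c['T'][:3,3],c['orientation'])
    for t in("comb","comb_tab","comb_lug","rack","tray","end_notch","mid_notch","fine_comb_a","beaker","jar"):
        z={"comb":.028,"comb_tab":.09,"comb_lug":.07,"end_notch":.072,"mid_notch":.072,"fine_comb_a":.028}.get(t,0)
        for d in bot.mark_of(n,t)[:3]:
            print(t,np.round(d['location']),round(d['confidence'],2),at_z(c,[d['location']],z)[0].round(4))
E
```

```text
{'time': 0.0, 'q': array([ 6.45699748e+01,  5.00977129e+00,  1.00326040e+01,  9.50992116e+01,
       -1.78693169e-03,  9.00012456e+01]), 'qd': array([ 0.03943422,  0.03947687,  0.04596054,  0.05543679,  0.04095893,
       -0.0197435 ]), 'joint_efforts': array([-4.86899255e-03, -5.20392001e+01,  4.64801323e+01,  1.65352109e-02,
       -1.78786404e-04, -7.67221422e-06]), 'ee_pos': array([0.23607975, 0.49649043, 0.23057925]), 'tcp_rot': array([-1.79923621e+02,  1.78859055e-03,  1.54568732e+02]), 'wrist_force': array([-0.17481236,  0.012664  ,  0.49333535]), 'torque': array([0.04376049, 0.02907183, 0.00698959]), 'grasp_force': 0.0, 'opening': 0.08488194324404416}
scene [1.53878958 0.131264   0.79311829] [56.78772171 -1.37714813 96.55833414]
comb [396. 274.] 0.85 [0.496  0.2358 0.028 ]
comb [229. 218.] 0.71 [ 0.2978 -0.223   0.028 ]
comb [424. 233.] 0.59 [0.2965 0.3164 0.028 ]
comb_tab [228. 199.] 0.74 [ 0.3009 -0.2195  0.09  ]
comb_tab [402. 250.] 0.67 [0.4821 0.2438 0.09  ]
comb_tab [129. 242.] 0.65 [ 0.544  -0.3982  0.09  ]
comb_lug [219. 222.] 0.82 [ 0.3906 -0.2239  0.07  ]
comb_lug [
[... 991 characters left out ...]
 0.09  ]
comb_lug [413. 279.] 0.73 [ 0.348  -0.2284  0.07  ]
comb_lug [206. 325.] 0.55 [0.2185 0.38   0.07  ]
comb_lug [230. 224.] 0.48 [0.5171 0.3117 0.07  ]
rack [257. 234.] 0.67 [0.4964 0.2384 0.    ]
rack [256. 232.] 0.32 [0.503  0.2428 0.    ]
tray [398. 228.] 0.91 [ 0.5106 -0.1987  0.    ]
end_notch [400. 206.] 0.9 [ 0.5651 -0.1958  0.072 ]
end_notch [256. 229.] 0.65 [0.5004 0.2317 0.072 ]
end_notch [173. 253.] 0.39 [0.4322 0.4816 0.072 ]
fine_comb_a [250. 245.] 0.78 [0.4569 0.2568 0.028 ]
fine_comb_a [261. 218.] 0.7 [0.5418 0.2252 0.028 ]
fine_comb_a [397. 229.] 0.34 [ 0.5028 -0.1898  0.028 ]
beaker [332. 247.] 0.74 [0.4534 0.0089 0.    ]
jar [342. 206.] 0.75 [ 0.5793 -0.0253  0.    ]
```

View pics/scene0.png

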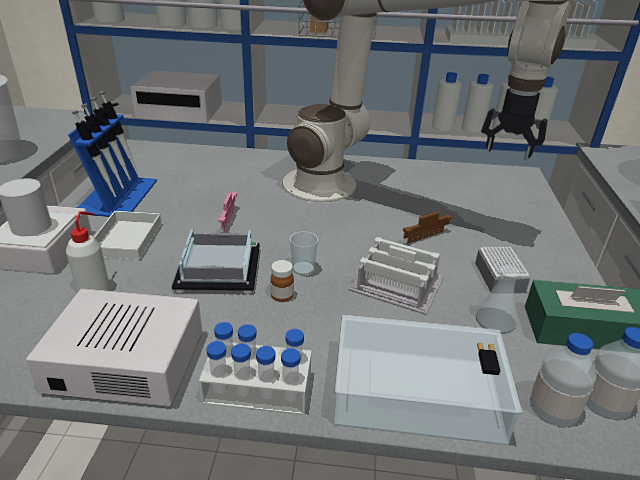

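View pics/top0.png

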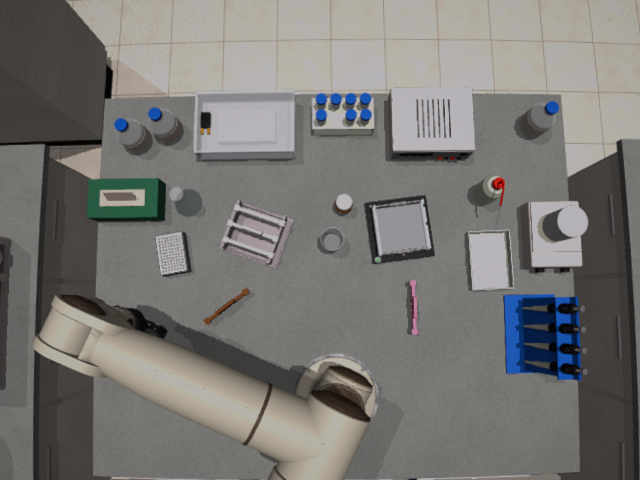

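Rack is at about (257,234) in the top view, with its combs yawed about -20°. The tray is at (400,228). The brown (226,306) and pink (413,307) look-alikes are on the table. I'll check from near which slot holds the tabbed comb.

```bash
cat >> h.py <<'E'
def go(p,psi,o=None):
    o=o or bot.get_obs(); Rm=R.from_euler('xyz',o['tcp_rot'],degrees=True).as_matrix()
    s=Rm.T@(np.array(p)-o['ee_pos']); t=(o['tcp_rot'][2]-psi+180)%360-180
    print("shift",s.round(4),"turn",round(np.radians(t),4))
E
python3 - <<'E'
from h import *
c=cam("wrist");print(np.round(c['T_tool_cam'],3)); print(c['camera_matrix'])
go([.42,.27,.30],70)
E
```

```text
[[ 0.     0.95   0.313  0.08 ]
 [ 1.    -0.     0.     0.001]
 [ 0.     0.313 -0.95  -0.142]
 [ 0.     0.     0.     1.   ]]
[[368.36924266   0.         322.34529889]
 [  0.         368.36924266 241.11609498]
 [  0.           0.           1.        ]]
shift [-0.2634 -0.1258 -0.0687] turn 1.4761
```

Request:
arm_command(
  series=[
    [-0.045,-0.02,-0.02,0.148],
    [-0.09,-0.04,-0.04,0.296],
    [-0.135,-0.055,-0.069,0.444],
    [-0.18,-0.075,-0.069,0.592],
    [-0.22,-0.09,-0.069,0.74],
  ],
)

```text
time: 1.65
ee_pos: [0.3957, 0.3214, 0.3017]
tcp_rot: [179.9, -0.0, 111.9]
wrist_force: [0.8, 1.0, -0.5]
opening: 0.0851
grasp_force: 0.0
```

```bash
python3 - <<'E'
from h import *
o=bot.get_obs();print(o['q'],o['ee_pos'],o['tcp_rot'])
go([.48,.23,.30],70)
E
```

```text
[3.90860338e+01 1.51373285e+00 1.44174692e+01 1.02765673e+02
 1.20000939e-03 1.07225942e+02] [0.39567898 0.32140716 0.30169813] [ 1.79868485e+02 -4.20322146e-02  1.11860141e+02]
shift [-0.1162  0.0442  0.0017] turn 0.7306
```

Request:
arm_command(
  series=[
    [-0.03,0.012,0.002,0.148],
    [-0.06,0.024,0.002,0.296],
    [-0.09,0.036,0.002,0.444],
    [-0.116,0.044,0.002,0.592],
    [-0.116,0.044,0.002,0.731],
  ],
)

```text
time: 2.15
ee_pos: [0.4808, 0.2296, 0.2979]
tcp_rot: [180.0, 0.0, 69.8]
wrist_force: [-0.2, 0.5, 0.0]
opening: 0.0857
grasp_force: 0.0
```

```bash
python3 - <<'E'
from h import *
o=bot.get_obs();print(o['q'],o['ee_pos'],o['tcp_rot'])
c=cam("wrist");cv2.imwrite("pics/w1.png",c['color'])
for t in("comb","comb_tab","comb_lug","rack","fine_comb_a"):
    z={"comb":.028,"comb_tab":.09,"comb_lug":.07,"fine_comb_a":.028}.get(t,0)
    for d in bot.mark_of("wrist",t)[:3]:
        print(t,np.round(d['location']),round(d['confidence'],2),at_z(c,[d['location']],z)[0].round(4))
E
```

```text
[ 2.55462347e+01  4.71540923e+00  1.73255969e+01  1.02629340e+02
 -3.45024383e-02  1.35783098e+02] [0.48078233 0.2296076  0.2978701 ] [1.79988629e+02 3.77880678e-02 6.97631391e+01]
comb [137. 172.] 0.82 [0.2925 0.3282 0.028 ]
comb [329. 178.] 0.74 [0.4949 0.2453 0.028 ]
comb_tab [333. 189.] 0.83 [0.4964 0.2432 0.09  ]
comb_tab [110. 187.] 0.69 [0.2922 0.3224 0.09  ]
comb_lug [ 60. 147.] 0.94 [0.2505 0.379  0.07  ]
comb_lug [330. 110.] 0.71 [0.5189 0.3131 0.07  ]
rack [330. 179.] 0.96 [0.4942 0.24   0.    ]
fine_comb_a [289. 183.] 0.85 [0.4503 0.2555 0.028 ]
fine_comb_a [375. 179.] 0.67 [0.5422 0.2263 0.028 ]
```

View pics/w1.png

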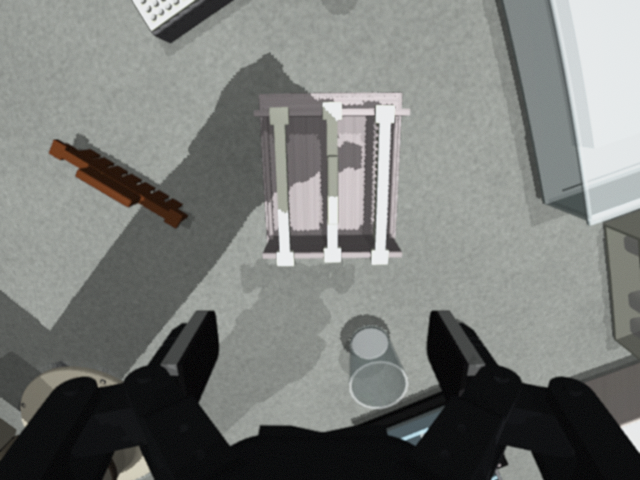

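The tabbed comb is in the middle slot: lugs at (332,110) and (332,255), plain combs on either side. Next I fit its line and also find the tray's yaw from the detections.

```bash
python3 - <<'E'
from h import *
c=cam("wrist")
P=at_z(c,[[332,110],[332.5,255],[279.5,115],[285,258],[385,112],[379.5,258]],.078)
for i in(0,2,4):
    a,b=P[i],P[i+1];d=a-b;print(a,b,((a+b)/2).round(4),np.linalg.norm(d),np.degrees(np.arctan2(-d[0],d[1])))
im=c['color'];cv2.imwrite("pics/w2.png",cv2.resize(im[85:275,245:415],None,fx=3.1,fy=3.1,interpolation=cv2.INTER_CUBIC))
E
```

```text
[0.5176359  0.31513013 0.078     ] [0.47096796 0.17816988 0.078     ] [0.4943 0.2467 0.078 ] 0.1446928019157586 -18.81606910103355
[0.46964756 0.32742559 0.078     ] [0.42264174 0.19163328 0.078     ] [0.4461 0.2595 0.078 ] 0.14369794109702996 -19.093787141833836
[0.56409771 0.29707626 0.078     ] [0.51665249 0.15843688 0.078     ] [0.5404 0.2278 0.078 ] 0.14653301776040567 -18.891993464624964
```

View pics/w2.png

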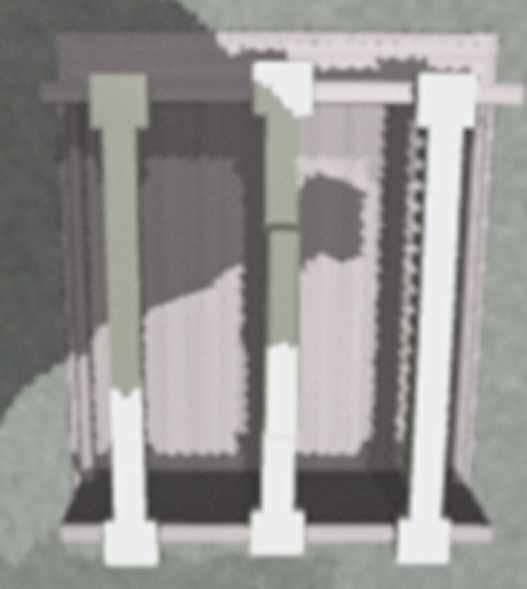

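The middle comb clearly has the tab (crop rows 228–435). The crop also gives refined lug pixels.

```bash
python3 - <<'E'
from h import *
c=cam("wrist")
P=at_z(c,[[336.3,114],[334.4,257],[283.1,117.3],[287.3,259.2],[389.2,117.9],[381.8,259.2]],.078)
M=[]
for i in(0,2,4):
    a,b=P[i],P[i+1];d=a-b;print(((a+b)/2).round(4),np.linalg.norm(d),np.degrees(np.arctan2(-d[0],d[1])))
go([.4975,.2425,.14],71)
E
```

```text
[0.4961 0.2429 0.078 ] 0.1433195590862273 -19.656040598463083
[0.4482 0.257  0.078 ] 0.14293255082412304 -19.50143479029022
[0.5424 0.2235 0.078 ] 0.14256085242055852 -19.59194256850512
shift [0.0158 0.0142 0.1584] turn -0.0095
```

Request:
arm_command(
  series=[
    [0.006,0.003,0.03,-0.011],
    [0.012,0.006,0.07,-0.011],
    [0.018,0.01,0.11,-0.011],
    [0.018,0.01,0.15,-0.011],
    [0.018,0.01,0.16,-0.011],
  ],
  hand=0.036,
)

```text
time: 3.05
ee_pos: [0.4925, 0.2449, 0.1337]
tcp_rot: [-179.7, 0.3, 71.0]
wrist_force: [-0.5, 0.8, -0.3]
opening: 0.0355
grasp_force: 0.0
```

```bash
python3 - <<'E'
from h import *
c=cam("wrist");cv2.imwrite("pics/w3.png",c['color'])
d=bot.mark_of("wrist","comb_tab");print([(x['confidence'],x['location'],at_z(c,[x['location']],.09)[0].round(4)) for x in d[:2]])
go([.496,.243,.072],70.4)
E
```

```text
[(0.76, [329.2, 274.3], array([0.4963, 0.2444, 0.09  ])), (0.75, [328.1, 239.2], array([0.5022, 0.2638, 0.09  ]))]
shift [-0.0013  0.003   0.0654] turn 0.0102
```

View pics/w3.png

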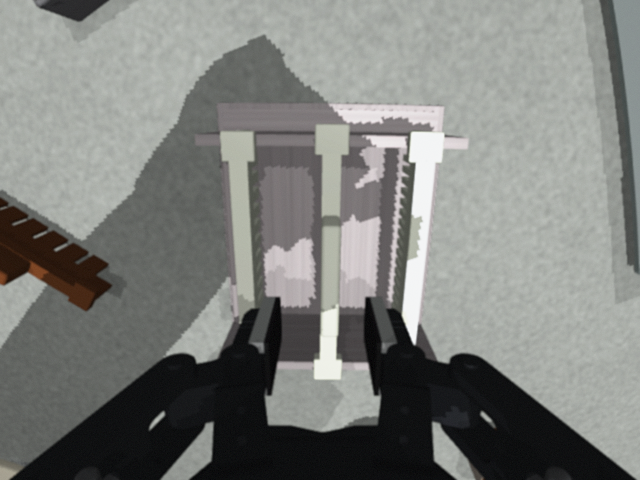

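Fingers straddle the middle comb, with about 3 mm still to go in tool y (comb at column 329, fingers centred on 323). I'll descend.

Request:
arm_command(
  series=[
    [-0.001,0.003,0.0,0.0],
    [-0.001,0.003,0.015,0.0],
    [-0.001,0.003,0.04,0.0],
    [-0.001,0.003,0.06,0.0],
    [-0.001,0.003,0.061,0.0],
  ],
)

```text
time: 3.65
ee_pos: [0.4963, 0.243, 0.0752]
tcp_rot: [-179.9, 0.1, 70.9]
wrist_force: [0.5, -0.3, -1.1]
opening: 0.0362
grasp_force: 0.0
```

Request:
arm_command(
  series=[
    [0,0,0,0],
    [0,0,0,0],
    [0,0,0,0],
    [0,0,0,0],
    [0,0,0,0],
  ],
  hand=0,
  grip_force=45,
)

```text
time: 4.15
ee_pos: [0.4976, 0.2439, 0.0787]
tcp_rot: [179.9, -0.1, 70.9]
wrist_force: [-2.1, 0.1, 6.2]
opening: 0.0091
grasp_force: 46.8
```

```bash
python3 - <<'E'
from h import *
for i in range(2):
    bot.camera("wrist");o=bot.get_obs();print(o['ee_pos'],o['tcp_rot'],o['wrist_force'],o['torque'],o['opening'],o['grasp_force'])
E
```

```text
[0.49761025 0.24391031 0.07871635] [ 1.79925174e+02 -9.71032642e-02  7.09164437e+01] [-1.9405346   0.02928979  6.98686944] [ 0.14067706  0.42811685 -0.26369344] 0.009307864567794082 46.795751452445984
[0.49760051 0.24388502 0.07869698] [ 1.79926974e+02 -9.39979875e-02  7.09163155e+01] [-1.59169037 -0.0937457   5.57978153] [ 0.05176046  0.51409232 -0.25412697] 0.009155377910096915 46.794331669807434
```

Request:
arm_command(
  series=[
    [0,0,-0.02,0],
    [0,0,-0.05,0],
    [0,0,-0.09,0],
    [0,0,-0.13,0],
    [0,0,-0.15,0],
  ],
)

```text
time: 4.75
ee_pos: [0.4979, 0.2438, 0.2314]
tcp_rot: [179.8, -0.2, 70.9]
wrist_force: [1.2, -0.0, -1.8]
opening: 0.0087
grasp_force: 45.7
```

```bash
python3 - <<'E'
from h import *
c=cam("top");o=bot.get_obs();print(o['ee_pos'],o['tcp_rot'],o['wrist_force'],o['opening'],o['grasp_force'])
cv2.imwrite("pics/t2.png",np.hstack([cv2.resize(c['color'][180:280,355:450],None,fx=4.2,fy=4.2,interpolation=cv2.INTER_CUBIC),cv2.resize(c['color'][180:280,210:300],None,fx=4.2,fy=4.2,interpolation=cv2.INTER_CUBIC)]))
for t,z in(("tray",0),("end_notch",.072),("mid_notch",.072)):
    for d in bot.mark_of("top",t)[:2]: print(t,d['confidence'],d['location'],at_z(c,[d['location']],z)[0].round(4))
go([.55,-.1,.28],94)
E
```

```text
[0.49829135 0.24400525 0.23349589] [179.68911339  -0.29140095  70.9298487 ] [-2.2956621  -1.6987136   1.14007507] 0.008615800660551821 45.73987126350403
tray 0.68 [399.2, 228.6] [ 0.5084 -0.2017  0.    ]
end_notch 0.86 [399.4, 206.1] [ 0.5663 -0.194   0.072 ]
mid_notch 0.93 [399.4, 225.2] [ 0.5089 -0.1926  0.072 ]
shift [-0.3075  0.1621 -0.053 ] turn -0.4027
```

View pics/t2.png

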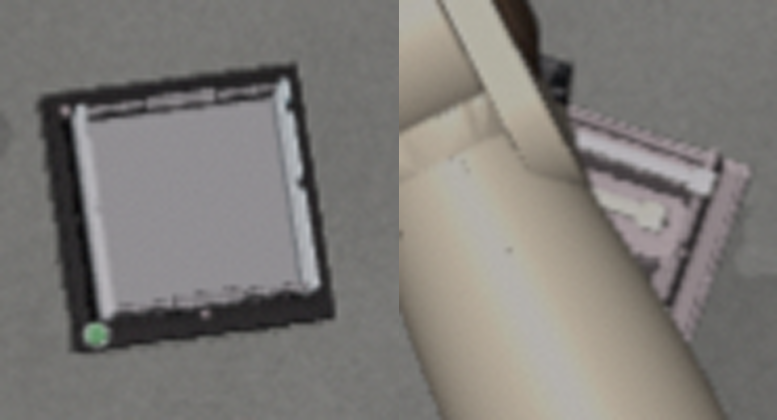

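Notches show in the tray's right wall at crop (292,103) for the end and (302,183) for the middle. So the end pair lies on the far (+x) side, and tray yaw is about +7.5°. I'll carry the comb over for a near look.

Request:
arm_command(
  series=[
    [-0.02,0.01,-0.02,0],
    [-0.06,0.025,-0.04,0],
    [-0.105,0.045,-0.047,0],
    [-0.15,0.065,-0.047,0],
    [-0.195,0.083,-0.047,0],
  ],
)

```text
time: 5.45
ee_pos: [0.5115, 0.0303, 0.2728]
tcp_rot: [-179.9, 0.0, 71.0]
wrist_force: [0.3, 0.5, -0.4]
opening: 0.0089
grasp_force: 45.6
```

Request:
arm_command(
  series=[
    [-0.045,0.018,0,-0.1],
    [-0.09,0.037,0,-0.2],
    [-0.13,0.055,0,-0.3],
    [-0.157,0.067,0,-0.4],
    [-0.168,0.071,0,-0.464],
  ],
)

```text
time: 5.95
ee_pos: [0.5235, -0.1526, 0.2719]
tcp_rot: [-179.8, -0.0, 97.6]
wrist_force: [-0.3, -0.5, -0.9]
opening: 0.0092
grasp_force: 45.6
```

```bash
python3 - <<'E'
from h import *
bot.camera("top");bot.camera("top");bot.camera("top")
c=cam("wrist");o=bot.get_obs();print(o['ee_pos'],o['tcp_rot'],o['wrist_force'],o['opening'],o['grasp_force'])
cv2.imwrite("pics/w4.png",c['color'])
for t,z in(("tray",0),("end_notch",.072),("mid_notch",.072)):
    for d in bot.mark_of("wrist",t)[:2]: print(t,d['confidence'],d['location'],at_z(c,[d['location']],z)[0].round(4))
E
```

```text
[ 0.52368692 -0.14958096  0.27305569] [-1.79903186e+02 -5.24715349e-02  9.73674366e+01] [ 0.09803804 -0.7036346  -0.58795515] 0.009081006662584762 45.62168061733246
tray 0.85 [300.5, 234.5] [ 0.5037 -0.2004  0.    ]
end_notch 0.69 [353.3, 252.4] [ 0.5595 -0.1894  0.072 ]
mid_notch 0.76 [295.9, 254.6] [ 0.5033 -0.1991  0.072 ]
mid_notch 0.57 [300.7, 234.0] [ 0.5057 -0.1772  0.072 ]
```

View pics/w4.png

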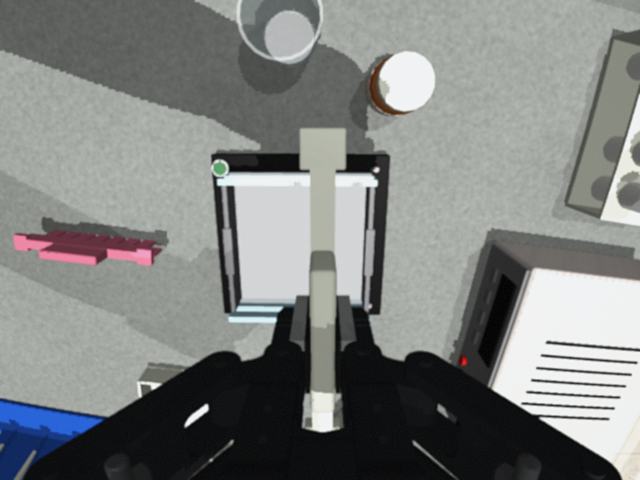

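The comb hangs straight in the grip. The +y wall is at row 183 with the notches near columns 297 and 353, and the -y wall (row 310) is partly hidden. I'll zoom in.

```bash
python3 - <<'E'
import cv2,numpy as np
im=cv2.imread("pics/w4.png")
a=cv2.resize(im[165:205,205:395],None,fx=4,fy=4,interpolation=cv2.INTER_CUBIC)
b=cv2.resize(im[290:330,205:395],None,fx=4,fy=4,interpolation=cv2.INTER_CUBIC)
d=cv2.resize(im[120:200,285:385],None,fx=4,fy=4,interpolation=cv2.INTER_CUBIC)
cv2.imwrite("pics/w5.png",np.vstack([a,b]))
E
```

```text
(no output)
```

View pics/w5.png

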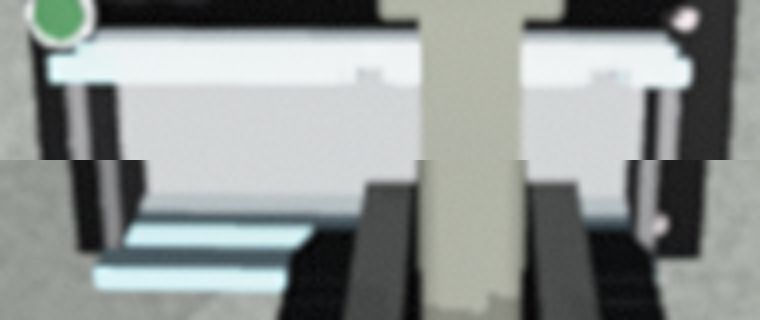

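```bash
python3 - <<'E'
from h import *
c=cam("wrist");o=bot.get_obs();z=o['ee_pos'][2]
Rm=R.from_euler('xyz',o['tcp_rot'],degrees=True).as_matrix()
P=at_z(c,[[217,182.6],[377.9,182.6],[228.7,319],[297.3,182.6],[356.7,182.6]],.072);print(P.round(4))
f=lambda d:np.degrees(np.arctan2(d[1],d[0]))
print("yaw x edge",f(P[1]-P[0]),np.linalg.norm(P[1]-P[0]),"yaw y edge",f(P[0]-P[2])-90,np.linalg.norm(P[0]-P[2]))
for px,zz in(([322.8,128],z-.001),([322.8,170],z-.001),([322.7,254],z+.023)):
    w=at_z(c,[px],zz)[0];print("comb in tool",(Rm.T@(w-o['ee_pos'])).round(4))
im=c['color']
# subpixel edges of lug/bar columns and strip
g=im.astype(float).mean(2)
for r in(140,150,160,185,195,225,262,275):
    d=np.diff(cv2.GaussianBlur(g[r:r+1,285:360],(1,1),0)[0]);k=np.argsort(-abs(d))[:4];print(r,sorted(k+285),d[sorted(k)].round())
E
```

```text
[[ 0.4224 -0.1363  0.072 ]
 [ 0.5726 -0.1166  0.072 ]
 [ 0.4408 -0.2809  0.072 ]
 [ 0.4977 -0.1266  0.072 ]
 [ 0.5529 -0.1193  0.072 ]]
yaw x edge 7.449992505523148 0.1515418064873723 yaw y edge 7.262427078774465 0.1457825600491572
comb in tool [0.0788 0.0008 0.001 ]
comb in tool [0.0631 0.0008 0.001 ]
comb in tool [ 0.0374  0.0008 -0.023 ]
140 [np.int64(299), np.int64(300), np.int64(344), np.int64(345)] [ 29.  20. -26. -30.]
150 [np.int64(298), np.int64(299), np.int64(344), np.int64(345)] [ 22.  32. -25. -32.]
160 [np.int64(298), np.int64(299), np.int64(345), np.int64(346)] [ 55.  53. -59. -46.]
185 [np.int64(309), np.int64(310), np.int64(334), np.int64(335)] [-35. -23.  31.  20.]
195 [np.int64(309), np.int64(310), np.int64(334), np.int64(335)] [-17. -11.  15.  11.]
225 [np.int64(309), np.int64(310), np.int64(333), np.int64(334)] [-14. -15.  11.  15.]
262 [np.int64(309), np.int64(310), np.int64(334), np.int64(335)] [-60. -38.  43.  46.]
275 [np.int64(307), np.int64(308), np.int64(335), np.int64(336)] [-18. -42.  19.  37.]
```

```bash
python3 - <<'E'
from h import *
go([.5314,-.1947,.145],97.4)
E
```

```text
shift [-0.0464  0.0014  0.1291] turn 0.0023
```

Request:
arm_command(
  series=[
    [-0.012,0,0.02,0.002],
    [-0.024,0.001,0.05,0.002],
    [-0.036,0.001,0.085,0.002],
    [-0.046,0.001,0.115,0.002],
    [-0.046,0.001,0.129,0.002],
  ],
)

```text
time: 6.85
ee_pos: [0.5301, -0.1951, 0.1423]
tcp_rot: [-179.8, -0.1, 97.4]
wrist_force: [-0.6, -0.3, -1.6]
opening: 0.0091
grasp_force: 45.6
```

```bash
python3 - <<'E'
from h import *
bot.camera("top");bot.camera("top");bot.camera("top");bot.camera("top")
c=cam("wrist");o=bot.get_obs();print(o['ee_pos'],o['tcp_rot'],o['wrist_force'],o['opening'],o['grasp_force'])
for t,z in(("tray",0),("end_notch",.072),("mid_notch",.072)):
    for d in bot.mark_of("wrist",t)[:2]: print(t,d['confidence'],d['location'],at_z(c,[d['location']],z)[0].round(4))
im=c['color'];cv2.imwrite("pics/w6raw.png",im)
print(proj(c,[[.5526,-.1193,.072],[.562,-.1917,.072],[.5714,-.264,.072]]))
cv2.imwrite("pics/w6.png",cv2.resize(im[100:400,170:510],None,fx=2,fy=2,interpolation=cv2.INTER_CUBIC))
E
```

```text
[ 0.53170945 -0.19492828  0.14720266] [1.79873960e+02 5.68792271e-02 9.74247668e+01] [ 0.42060431 -0.37924269 -0.23915662] 0.00932039892843383 45.592803955078125
tray 0.91 [292.5, 227.3] [ 0.5081 -0.2001  0.    ]
end_notch 0.86 [367.1, 256.6] [ 0.5601 -0.1916  0.072 ]
end_notch 0.74 [325.0, 329.5] [ 0.5407 -0.2474  0.072 ]
mid_notch 0.24 [366.9, 255.2] [ 0.5598 -0.1907  0.072 ]
[[375.09448432 137.53244827]
 [370.08961594 257.08935487]
 [365.43226287 354.75753748]]
```

View pics/w6.png

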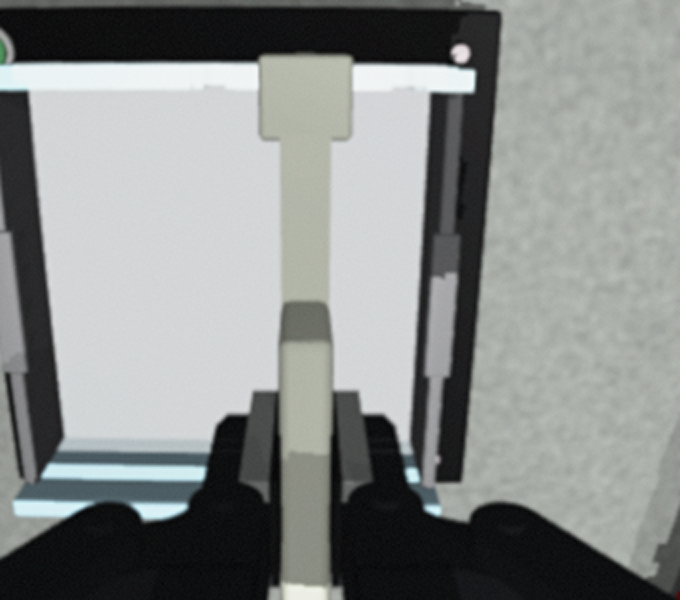

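```bash
python3 - <<'E'
from h import *
c=cam("wrist");im=c['color'];g=im.astype(int).sum(2)//3
for r in range(140,147): print(r,"mid",g[r,265:292],"end",g[r,358:392])
print("edge",g[139,398:414]);print("rows",g[126:150,390])
print("-y right edge",g[353,380:396],g[356,380:396],"left",g[353,170:186],"rows",g[335:362,384],g[335:362,190])
print(im[143,340:350].tolist()[:2])
# current comb lug edges
for r in(135,150,165,200,230): 
    d=np.diff(g[r,290:355]);k=np.argsort(-abs(d))[:4];print(r,[(int(i)+290,int(d[i])) for i in sorted(k)])
E
```

```text
140 mid [240 241 242 242 242 241 238 236 236 238 239 240 240 240 240 240 240 241
 243 242 242 242 242 242 242 242 242] end [242 243 242 243 242 242 242 242 242 242 242 242 243 242 241 240 240 240
 241 241 241 242 241 241 241 242 242 242 242 242 242 242 243 242]
141 mid [237 238 240 242 242 238 227 222 221 226 228 229 230 230 230 230 233 238
 241 242 242 242 243 242 243 242 242] end [243 243 242 242 242 242 243 240 238 237 238 238 239 239 238 237 237 237
 237 240 240 241 239 239 240 241 242 241 241 242 241 242 242 241]
142 mid [232 233 238 239 238 234 219 205 206 212 215 216 217 217 217 217 224 233
 238 239 240 240 240 241 241 241 241] end [243 242 242 242 241 242 240 236 229 228 227 228 228 229 228 226 223 220
 227 232 235 236 234 231 235 240 242 243 243 243 243 243 243 242]
143 mid [225 226 229 230 229 227 213 208 208 211 211 212 212 213 211 213 216 225
 229 231 231 232 233 234 234 234 234] end [239 240 239 238 238 238 237 229 222 216 216 216 217 218 216 211 206 204
 213 224 226 228 225 222 228 237 237 238 239 240 241 242 241 241]
144 mid [218 217 219 216 218 216 212 211 213 212 213
[... 942 characters left out ...]
3 232 232 231 230 216 186 165 163 166 165 166] [ 13  18  37  69 108 148 185 211 220 206 176 164 163 165 169 167] left [156 155 157 152 151 158 192 226 232 233 232 232 232 232 231 231] rows [155 155 154 155 155 154 151 134 103  87  87  89  89  92  94 111 156 211
 233 229 184 108  39  11  10  14  16] [ 89 127 143 112  87  87  90  89  90  90  87  91  93 111 162 214 230 232
 233 231 230 224 197 163 152 153 154]
[[173, 186, 183], [174, 187, 185]]
135 [(298, -56), (299, -24), (345, 40), (346, 25)]
150 [(297, -19), (298, -41), (300, 19), (346, 21)]
165 [(298, -33), (299, -14), (345, 23), (346, 19)]
200 [(309, -16), (310, -12), (334, 13), (335, 12)]
230 [(309, -14), (310, -13), (333, 11), (334, 18)]
```

```bash
python3 - <<'E'
from h import *
c=cam("wrist");o=bot.get_obs()
Rm=R.from_euler('xyz',o['tcp_rot'],degrees=True).as_matrix()
P=at_z(c,[[371.3,143.3],[361.2,353],[276.3,143.3],[406.7,138.5],[389.7,353],[175.8,353]],.072)
print(P.round(4)); T=((P-o['ee_pos'])@Rm).round(4);print("tool",T)
L=at_z(c,[[322.3,128],[322.3,169]],o['ee_pos'][2]-.001);print("lug tool",((L-o['ee_pos'])@Rm).round(4))
d=P[0]-P[1];print(np.degrees(np.arctan2(-d[0],d[1])),np.linalg.norm(d)); d=P[4]-P[5];print(np.degrees(np.arctan2(d[1],d[0])))
d=P[0]-P[2];print(np.degrees(np.arctan2(d[1],d[0])),o['tcp_rot'])
E
```

```text
[[ 0.5512 -0.1233  0.072 ]
 [ 0.5684 -0.2634  0.072 ]
 [ 0.4971 -0.1304  0.072 ]
 [ 0.5709 -0.1179  0.072 ]
 [ 0.5882 -0.261   0.072 ]
 [ 0.4392 -0.2814  0.072 ]]
tool [[ 0.0689  0.0288  0.0743]
 [-0.0723  0.0278  0.0744]
 [ 0.0689 -0.0257  0.0742]
 [ 0.0717  0.0491  0.0743]
 [-0.0725  0.0477  0.0744]
 [-0.0734 -0.1026  0.0742]]
lug tool [[0.0787 0.0007 0.0009]
 [0.0634 0.0007 0.001 ]]
7.004071354364612 0.14119395490551492
7.764449104578726
7.4376636159748655 [1.79921527e+02 4.00249097e-02 9.74026327e+01]
```

Request:
arm_command(
  series=[
    [0.001,0.012,0,0],
    [0.001,0.024,0,0],
    [0.001,0.0278,0,0],
    [0.001,0.0278,0.01,0],
    [0.001,0.0278,0.02,0],
  ],
)

```text
time: 7.85
ee_pos: [0.5585, -0.1907, 0.1242]
tcp_rot: [-180.0, -0.0, 97.4]
wrist_force: [0.1, -0.3, -2.3]
opening: 0.0091
grasp_force: 45.7
```

Request:
arm_command(
  series=[
    [0,0,0.006,0],
    [0,0,0.012,0],
    [0,0,0.018,0],
    [0,0,0.024,0],
    [0,0,0.026,0],
  ],
)

```text
time: 8.35
ee_pos: [0.5581, -0.1908, 0.0985]
tcp_rot: [-180.0, -0.0, 97.4]
wrist_force: [-0.1, -0.9, -1.4]
opening: 0.0089
grasp_force: 45.7
```

```bash
python3 - <<'E'
from h import *
for i in range(3): bot.camera("scene")
c=cam("wrist");o=bot.get_obs();print(o['ee_pos'],o['tcp_rot'],o['wrist_force'],o['torque'],o['opening'],o['grasp_force'])
go([.5590,-.190,.0807],97.4)
cv2.imwrite("pics/w7raw.png",c['color'])
E
```

```text
[ 0.55851319 -0.19084351  0.0995114 ] [1.79981695e+02 9.34054105e-03 9.73889586e+01] [ 0.31631782  1.16945248 -0.81675127] [-0.08852943  0.01227579  0.0253148 ] 0.008867081407247006 45.665026903152466
shift [0.0008 0.0006 0.0188] turn -0.0002
```

Request:
arm_command(
  series=[
    [0,0,0.003,0],
    [0,0,0.006,0],
    [0,0,0.009,0],
    [0,0,0.011,0],
    [0,0,0.011,0],
  ],
)

```text
time: 9.05
ee_pos: [0.5584, -0.1907, 0.0879]
tcp_rot: [-180.0, -0.0, 97.4]
wrist_force: [0.8, -0.5, -1.0]
opening: 0.009
grasp_force: 45.6
```

Request:
arm_command(
  series=[
    [0,0,0.003,0],
    [0,0,0.006,0],
    [0,0,0.009,0],
    [0,0,0.01,0],
    [0,0,0.01,0],
  ],
)

```text
time: 9.55
ee_pos: [0.5586, -0.1908, 0.0806]
tcp_rot: [179.9, 0.1, 97.4]
wrist_force: [-5.8, 1.9, 16.0]
opening: 0.0087
grasp_force: 48.2
```

Request:
arm_command(
  series=[
    [0,0,-0.001,0],
    [0,0,-0.001,0],
    [0,0,-0.001,0],
    [0,0,-0.001,0],
    [0,0,-0.001,0],
  ],
  hand=0.04,
)

```text
time: 10.05
ee_pos: [0.5583, -0.1908, 0.0789]
tcp_rot: [-180.0, -0.0, 97.4]
wrist_force: [-0.6, -0.4, -0.8]
opening: 0.0404
grasp_force: 0.0
```

Request:
arm_command(
  series=[
    [0,0,-0.01,0],
    [0,0,-0.03,0],
    [0,0,-0.06,0],
    [0,0,-0.1,0],
    [0,0,-0.14,0],
  ],
)

```text
time: 10.55
ee_pos: [0.558, -0.1907, 0.2212]
tcp_rot: [-180.0, -0.0, 97.4]
wrist_force: [1.3, 0.2, 0.3]
opening: 0.04
grasp_force: 0.0
```

```bash
python3 - <<'E'
from h import *
for i in range(3): bot.camera("scene")
c=cam("wrist");s=cam("scene");o=bot.get_obs();print(o['time'],o['ee_pos'],o['opening'],o['grasp_force'])
cv2.imwrite("pics/w8.png",np.hstack([c['color'][80:420,170:510],cv2.resize(s['color'][210:295,165:270],(420,340),interpolation=cv2.INTER_CUBIC)]))
E
```

```text
10.8 [ 0.55843447 -0.19080957  0.21928299] 0.04025490478137655 0.0
```

View pics/w8.png

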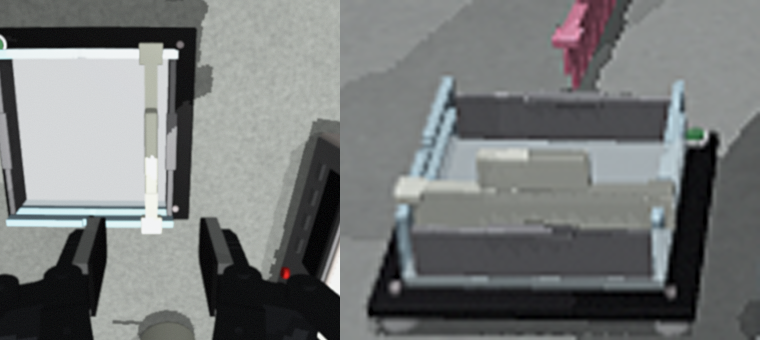

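The comb stands upright in the end notches, with lugs on both walls at crop (150,53) and (151,225). The middle notches are empty and the gripper is clear.

```bash
python3 -c "
from h import *
print(bot.job_done())"
```

```text
the job is handed in; nothing more can be done
None
```

The tabbed comb is standing upright in the tray's end notches with its lugs down on both walls, held until it was home and then released. I handed the job in at about 11 s; the two other combs and the rest of the bench were not knowingly touched, though I did not re-check them afterwards, and no verdict came back.

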